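Roll the ledge trim strip flat

ROBOT

A 7-joint arm with a two-finger parallel gripper is mounted at the origin on the work surface. World frame = base frame: x ahead of the robot, y to its left, z up, the work surface at z = 0. Lengths are in m, angles in rad, forces in N, time in s.
With the tool pointing down it reaches from about 0.425 to 1.025 m from the base axis. Payload 3.6 kg.
Tool frame: the origin (TCP) lies at the very end of the fingers, on their centre line; the grasp point (between the pads) lies 19 mm behind it (hold_point_z is the distance from the TCP to the grasp point, in m); z points along the fingers, y is the line along which they close (so a half turn about z gives the same grasp; the last joint's range is limited). The gripper opens to 85 mm and grips with 20 to 120 N. Pads are 22 mm wide; open, the fingers measure 114 mm over their backs; the gripper's body (76 mm by 85 mm) begins 54 mm behind the grasp point. The pads swing forward as they close: fully open they stand 13 mm farther back than shut.
Start: joints at [-1.343, 0.591, 0.048, 1.609, -0.033, 0.943, -0.034], TCP at [0.229, 0.688, 0.231] pointing down, gripper open.
Joint ranges: [-2.69, 2.69], [-0.47, 2.24], [-1.27, 1.36], [0.19, 2.51], [-1.53, 4.68], [0.08, 2.07], [-3.09, 3.09]. Speed limits (rad/s): [2.57, 2.57, 3.14, 3.14, 3.14, 3.14, 3.14].

INTERFACE

Orientations are given as a unit quaternion [w, x, y, z].
In Python, from plant import get_state, get_image, job_done, hold_point_z gives the robot as it stands.
- The arm moves only by the tool step_arm, never from a script. Its argument "deltas" is a list of rows, each a list of 2 entries, a list of its own where there are three numbers: the shift along the tool's x, y, z in units of 30 mm (1.0 is 30 mm), then the turn, a rotation vector about the tool's x, y, z in units of 5 degrees (1.0 is 5 degrees). In form: [[[dx, dy, dz], [ax, ay, az]], ...]. A call has exactly 5 rows; each row is the pose to reach, as a shift and turn from the pose commanded when the call began, along the tool's axes at that moment; what a row does not reach only later rows make up. A row lasts 1/8 s, in which the tool goes at most 62.5 mm and 10.7 degrees, less where a joint would pass 70% of its speed; a pose out of reach is approached as far as the arm can. A call with a gripper value outside its range is refused whole. "jaw" is the opening in per cent of the stroke, from 0 (shut) to 100 (fully open), set as the call begins (left out, the last holds). The fingers move at their own pace and stop on an object; the grip force is fixed at half the most. Time passes only in rows, so rows that repeat a pose let the fingers close, or fill a call up. It gives the time, the measured TCP pose, the force, the opening and the grip force at its end, in the units of the state.
- get_state(): the state, without advancing time (a new reading comes with each control period).
- get_image(name): name is "scene" or "top" or "wrist"; returns a dict with "image" (400x640x3 uint8, red, green, blue), "camera_matrix" (3x3 intrinsics, pixels), "origin" and "rotation" of the camera in the world. Camera axes: x right, y up, looking along -z (the intrinsics and any distortion apply to the point x, -y, -z); pixel columns grow to the right and rows downward; lengths in m; the calibration is good to about 2 mm. A picture is of the moment at which its call begins. There is no depth.
- job_done(): hands the job in; it is judged then, once.
The state is a dict: "clock": time; "joint_positions": joint angles; "dq": joint speeds; "joint_torque": joint torques, N m; "ee_pos": TCP position; "tcp_rot": TCP orientation; "contact_force": force on the tool from outside, world axes, zero at the start; "torque": the same for the moment, N m; "finger_gap": finger opening in m; "grasp_force": force on a finger pad.
Only numpy, scipy, OpenCV 4.12 (cv2) and the standard library are available. Lean on these libraries where they do the work, as an engineer would, in place of code of your own. Each camera call takes 0.05 s, during which the arm holds its last target. There are 200 camera calls.

TASK

The snap-in trim strip along the top of the washbasin ledge is standing proud. Take the hand roller by its handle out of its caddy and roll it firmly along the strip, wheel down, until all six links are seated flat, never pressing harder than 30 N and touching the strip with nothing but the roller. Then hang the roller back upright in its caddy and let go, leaving the soap tray, cups and spoon where they are.

Things in the scene. Friction and masses are not known exactly. Their poses are not given: they have to be found in the camera images.
- ledge: Fixed white ceramic ledge block on the washstand, 80 (its x) x 250 (its y) x 30 mm high; origin at the centre of its underside, on the work surface. An aluminium channel 184 mm long and 32 mm wide runs along its y axis over the middle of its top and holds six grey plastic trim links in a row. The channel does not give. Its two side lips, 7 mm wide and 18 mm apart, are flush with the links when these are seated, so the wheel then runs on the lips as well.
- channel_foot (a point): Centre of the ledge's top face, 30 mm up, under the channel's middle. The channel is packed up on shims of unknown thickness: the lips and seated links at mid-length lie 43 to 61 mm above the work surface, and the row may slope up to 0.035 rad along its length (2.6 mm more or less at an end link). No pose tells this height or slope: it must be felt.
- roller: Hand roller, 0.2 to 0.3 kg. Origin at the middle of its wheel axle; x along the axle, y the rolling direction, z up the handle. Black wheel, radius 22 mm, 24 mm wide, between two steel cheeks (36 mm over both, 18 mm in y, from 10 mm below to 30 mm above the axle). Starts hanging in the caddy by its guard plate, wheel down, its axes along the caddy's within 0.03 rad.
- handle (a point): Grip point on the roller's upright wooden handle, 70 mm above the axle. Handle section 22 (roller x) x 24 (roller y) mm, from 36 to 106 mm above the axle. At its foot a black guard plate, 64 (x) x 72 (y) x 6 mm, underside 30 mm above the axle.
- wheel (a joint): Turning angle of the roller's wheel about its axle, rad; 0 at the start. It turns when rolled along something (1 rad for 22 mm).
- caddy: Fixed open-topped steel caddy, outside 58 (x) x 64 (y) x 60 mm high, walls 4 mm, open well 50 x 56 mm; origin at the centre of its underside on the work surface. The roller's guard plate rests on its rim (roller origin 30 mm above the work surface, over the caddy's centre), with some 6 mm play sideways. It stands to one side of the ledge, the soap tray to the other; either way round.
- soap_tray: Loose steel soap tray with a bar of soap-coloured plastic, 115 x 80 x 22 mm; origin at the centre of its underside. Bystander.
- cup1: Loose cream melamine cup, radius 38 mm, 85 mm high; origin at the centre of its underside. Bystander, beyond the ledge to the left.
- cup2: Like cup1, beyond the ledge to the right. Bystander.
- spoon: Loose wooden stirring spoon 220 mm long lying beyond the ledge; origin at its underside, x along its length. Bystander.
- link0 (a joint): How far trim link 0 is pushed down, m: 0 = standing 5 mm proud, 0.005 = seated flat, flush with the channel lips. Link centre at y = -75 mm along the ledge's y axis (x = 0); top face 16 (x) x 29 (y) mm. It starts 0 to 1 mm down, moves only under about 10 N of downward push, and stays where it is left.
- link1 (a joint): How far trim link 1 is pushed down, m: 0 = standing 5 mm proud, 0.005 = seated flat, flush with the channel lips. Link centre at y = -45 mm along the ledge's y axis (x = 0); top face 16 (x) x 29 (y) mm. It starts 0 to 1 mm down, moves only under about 10 N of downward push, and stays where it is left.
- link2 (a joint): How far trim link 2 is pushed down, m: 0 = standing 5 mm proud, 0.005 = seated flat, flush with the channel lips. Link centre at y = -15 mm along the ledge's y axis (x = 0); top face 16 (x) x 29 (y) mm. It starts 0 to 1 mm down, moves only under about 10 N of downward push, and stays where it is left.
- link3 (a joint): How far trim link 3 is pushed down, m: 0 = standing 5 mm proud, 0.005 = seated flat, flush with the channel lips. Link centre at y = 15 mm along the ledge's y axis (x = 0); top face 16 (x) x 29 (y) mm. It starts 0 to 1 mm down, moves only under about 10 N of downward push, and stays where it is left.
- link4 (a joint): How far trim link 4 is pushed down, m: 0 = standing 5 mm proud, 0.005 = seated flat, flush with the channel lips. Link centre at y = 45 mm along the ledge's y axis (x = 0); top face 16 (x) x 29 (y) mm. It starts 0 to 1 mm down, moves only under about 10 N of downward push, and stays where it is left.
- link5 (a joint): How far trim link 5 is pushed down, m: 0 = standing 5 mm proud, 0.005 = seated flat, flush with the channel lips. Link centre at y = 75 mm along the ledge's y axis (x = 0); top face 16 (x) x 29 (y) mm. It starts 0 to 1 mm down, moves only under about 10 N of downward push, and stays where it is left.
Things that resemble listed ones, but are neither listed nor needed, are in the scene too. Leave any orange, red or yellow look-alike of the caddy alone.

How it is judged:
On the way, in this order (a step that is already met when the one before it is completed fails the run):
1. the roller is lifted clear of the caddy (z of roller in the frame of caddy above 0.085 m), for 0.1 s.
2. the roller bears firmly on the strip (contact force between roller and ledge above 5 N), for 0.1 s.
3. all six links are seated, and the wheel has been rolled along the strip (turned more than 4 rad either way) (value of joint each of link0, link1, link2, link3, link4, link5 above 0.0035 m and (value of joint wheel above 4 rad or value of joint wheel below -4 rad)), for 0.1 s.
At the end, for the whole second after the job is handed in: All six links at least 3.5 mm of their 5 mm down (seated flat); the roller hangs at rest in the caddy by its guard plate, wheel down, upright within 0.12 rad, within 12 mm of the caddy's centre and 5 mm of its hanging height (value of joint each of link0, link1, link2, link3, link4, link5 above 0.0035 m and horizontal distance between roller and caddy below 0.012 m and z of roller in the frame of caddy between 0.025 and 0.035 m and angle between roller's own z axis and vertical below 0.12 rad and linear speed of roller below 0.02 m/s); the robot touches nothing.
It fails at once if the roller presses on the strip or ledge with more than 30 N (contact force between roller and ledge above 30 N).
It fails at once if fingers or arm press on the strip or ledge (contact force between any of the fingers, the arm and ledge above 1 N).
It fails at once if a bystander (soap tray, cup, spoon) is moved more than 20 mm (distance of any of soap_tray, cup1, cup2, spoon from where it was at the start of the episode above 0.02 m).
It also fails if it takes over 72 s, if anything falls off the work surface, if the arm or the gripper's body presses on something with over 40 N, if the wrist force passes 120 N, or if a joint passes its speed limit or range.

## Working session

There is one attempt and no reset: what is moved stays moved. The work goes in short steps, Python scripts to look and compute and a tool call to move; the robot and the scene stay as the last step left them, time stands still between calls to the robot, and variables do not carry over. Pictures are saved under pics/ and viewed, at most 10 in all, crops included, and the job is handed in when it is done.

Besides the shell and the picture viewer there is one more tool, called after ">>>" by a JSON object that holds its "fn" and its "kwargs". step_arm: Moves the arm, as the interface text tells. Its arguments: {"type":"object","properties":{"deltas":{"type":"array"},"jaw":{"type":"number"}},"required":["deltas"]}

```bash
mkdir -p pics; ls; cat > h.py <<'E'
import numpy as np, cv2, pickle
from plant import get_state, get_image, job_done, hold_point_z
from scipy.spatial.transform import Rotation as R
def rot(q): return R.from_quat([q[1],q[2],q[3],q[0]])
def snap(name,fn):
    d=get_image(name); cv2.imwrite('pics/'+fn+'.png',cv2.cvtColor(d['image'],cv2.COLOR_RGB2BGR))
    pickle.dump(d,open('pics/'+fn+'.pkl','wb')); return d
def load(fn): return pickle.load(open('pics/'+fn+'.pkl','rb'))
def px2w(d,u,v,z):
    K=np.array(d['camera_matrix']); r=np.linalg.solve(K,[u,v,1.]); r=np.array(d['rotation'])@[r[0],-r[1],-r[2]]
    o=np.array(d['origin']); return o+r*(z-o[2])/r[2]
def w2px(d,p):
    c=np.array(d['rotation']).T@(np.array(p)-d['origin']); q=np.array(d['camera_matrix'])@[c[0],-c[1],-c[2]]; return q[:2]/q[2]
def rel(p=None,Rw=None,s=None):
    s=s or get_state(); T=rot(s['tcp_rot'])
    out=[]
    if p is not None: out.append(np.round(T.inv().apply(np.array(p)-s['ee_pos'])/.03,3))
    if Rw is not None: out.append(np.round((T.inv()*Rw).as_rotvec(degrees=True)/5,3))
    return out
E
python3 - <<'E'
from h import *
for n in ['top','scene']: 
    d=snap(n,n+'0'); print(n,d['origin'],d['camera_matrix'],d['rotation'],d.keys())
print(get_state(),hold_point_z() if callable(hold_point_z) else hold_point_z)
E
```

```text
pics
top [ 0.50797254 -0.04100767  1.09723924] [[406.73473946   0.         315.61164027]
 [  0.         406.73473946 204.04631259]
 [  0.           0.           1.        ]] [ 0.71417684  0.03360651 -0.02457781 -0.69872596] dict_keys(['image', 'camera_matrix', 'origin', 'rotation'])
scene [0.99908154 0.23518166 0.85985066] [[373.93654468   0.         320.27179299]
 [  0.         373.93654468 196.6598684 ]
 [  0.           0.           1.        ]] [0.42406774 0.12371222 0.24405881 0.86330593] dict_keys(['image', 'camera_matrix', 'origin', 'rotation'])
{'clock': 0.1, 'joint_positions': array([-1.34249011,  0.59200705,  0.04831693,  1.60968172, -0.03332663,
        0.94269875, -0.03367358]), 'dq': array([ 0.00106304, -0.00068163,  0.00109981, -0.00208291,  0.00072109,
       -0.00061094,  0.00067288]), 'joint_torque': array([ 4.28787738e-03, -5.49994326e+01,  1.55348618e+00, -1.98826379e+01,
        9.76594922e-03,  3.76742100e-03,  6.88400419e-06]), 'ee_pos': array([0.22906186, 0.68708732, 0.23027483]), 'tcp_rot': array([-1.11501768e-04,  1.60169712e-01,  9.87088990e-01, -9.88455615e-04]), 'contact_force': array([-0.25042371, -0.18961192, -0.10302877]), 'torque': array([-0.02363872,  0.05036765,  0.02148674]), 'grasp_force': 0.0, 'finger_gap': 0.08500174059021838} 0.0187
```

View pics/top0.png

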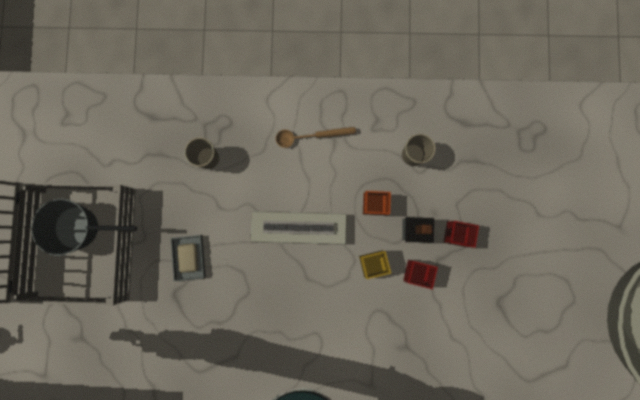

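View pics/scene0.png

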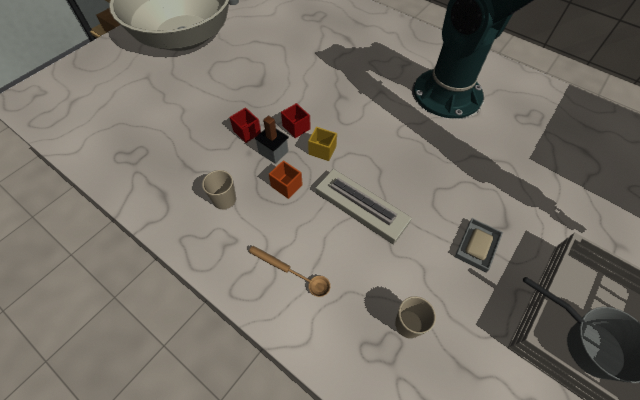

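The top view shows the ledge at about (298,228), the black-topped caddy with roller at (420,230), coloured decoys around it, the tray at (188,258), the cups at (201,153) and (419,150), and the spoon at (318,135). The scene view agrees.

```bash
sed -i "s/np.array(d\['rotation'\])\.T@(/rot(d['rotation']).inv().apply(/; s/rot(d\['rotation'\]).inv().apply(np.array(p)-d\['origin'\])/rot(d['rotation']).inv().apply(np.array(p)-d['origin'])/; s/np.array(d\['rotation'\])@\[r\[0\],-r\[1\],-r\[2\]\]/rot(d['rotation']).apply([r[0],-r[1],-r[2]])/" h.py; grep -n apply h.py
python3 - <<'E'
from h import *
d=load('top0')
i=cv2.cvtColor(d['image'],cv2.COLOR_RGB2BGR)[185:295,245:485]
cv2.imwrite('pics/c0.png',cv2.resize(i,None,fx=3.3,fy=3.3,interpolation=cv2.INTER_CUBIC))
for n,u,v,z in [('ledge',298,228,.04),('caddy',420,230,.066),('handle',424,230,.136)]: print(n,px2w(d,u,v,z))
E
```

```text
10:    K=np.array(d['camera_matrix']); r=np.linalg.solve(K,[u,v,1.]); r=rot(d['rotation']).apply([r[0],-r[1],-r[2]])
13:    c=rot(d['rotation']).inv().apply(np.array(p)-d['origin']); q=np.array(d['camera_matrix'])@[c[0],-c[1],-c[2]]; return q[:2]/q[2]
17:    if p is not None: out.append(np.round(T.inv().apply(np.array(p)-s['ee_pos'])/.03,3))
ledge [0.53165744 0.01781583 0.04      ]
caddy [ 0.53283762 -0.29169879  0.066     ]
handle [ 0.5313574  -0.28405856  0.136     ]
```

View pics/c0.png

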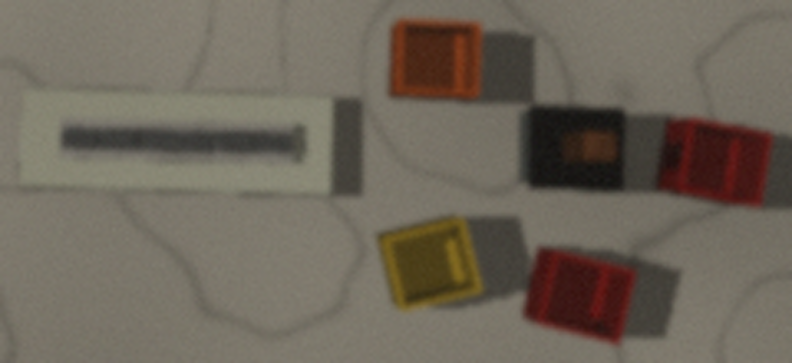

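The enlarged crop shows the guard plate's centre at about (576,148) and the handle top at (592,146). Both plate and ledge lie nearly parallel to world y. I'll set out above the ledge and then the caddy, straightening the tool yaw on the way.

```bash
python3 - <<'E'
from h import *
print(rel([.42,.40,.28],R.from_quat([0,1,0,0])))
print(rel([.53,0.0,.28]),rel([.53,-.28,.28]))
E
```

```text
[array([-9.064, -7.069, -1.643]), array([-2.300e-02, -3.000e-03, -3.687e+00])]
[array([-16.759, -18.559,  -1.619])] [array([-19.71 , -27.414,  -1.601])]
```

>>> {"fn": "step_arm", "kwargs": {"deltas": [[[-1.6,-1.2,-0.4],[0,0,-0.74]],[[-3.2,-2.4,-0.8],[0,0,-1.48]],[[-4.8,-3.6,-1.2],[0,0,-2.22]],[[-6.4,-4.8,-1.6],[0,0,-2.96]],[[-8,-6,-1.6],[0,0,-3.69]]], "jaw": 100}}

```text
clock: 0.72
ee_pos: [0.4014, 0.4398, 0.2801]
tcp_rot: [0.001, -0.001, 1.0, 0.001]
contact_force: [1.1, 1.0, 0.5]
finger_gap: 0.0851
grasp_force: 0.0
```

```bash
python3 - <<'E'
from h import *
print(get_state()['joint_positions'],get_state()['contact_force'])
print(rel([.53,0.0,.28],R.from_quat([0,1,0,0])),rel([.53,-.28,.28]))
E
```

```text
[-0.90311578  0.37318124 -0.00543709  1.86185326  0.00278638  0.90468859
  0.66326254] [1.11547327 1.03755097 0.45863088]
[array([-4.2530e+00, -1.4669e+01, -9.0000e-03]), array([0.015, 0.015, 0.027])] [array([-4.2310e+00, -2.4002e+01, -2.2000e-02])]
```

>>> {"fn": "step_arm", "kwargs": {"deltas": [[[-0.8,-1.8,0],[0,0,0]],[[-1.7,-3.6,0],[0,0,0]],[[-2.5,-5.4,0],[0,0,0]],[[-3.4,-7.2,0],[0,0,0]],[[-4.2,-9,0],[0,0,0]]]}}

```text
clock: 1.35
ee_pos: [0.5266, 0.1692, 0.2791]
tcp_rot: [-0.0, -0.0, 1.0, -0.0]
contact_force: [-0.1, 0.4, -0.6]
finger_gap: 0.0854
grasp_force: 0.0
```

>>> {"fn": "step_arm", "kwargs": {"deltas": [[[0,-2,0],[0,0,0]],[[0,-4,0],[0,0,0]],[[0,-5,0],[0,0,0]],[[0,-5,0],[0,0,0]],[[0,-5,0],[0,0,0]]]}}

```text
clock: 1.98
ee_pos: [0.5261, 0.0226, 0.2791]
tcp_rot: [-0.0, -0.001, 1.0, 0.0]
contact_force: [0.3, 0.5, -0.1]
finger_gap: 0.0853
grasp_force: 0.0
```

```bash
python3 - <<'E'
from h import *
d=snap('wrist','w1'); print(d['origin'],d['rotation'],d['camera_matrix'])
E
```

```text
[0.4433064  0.02232316 0.42287265] [ 0.69714332 -0.11541787 -0.11677911  0.69787717] [[284.95804194   0.         319.66517315]
 [  0.         284.95804194 201.14538132]
 [  0.           0.           1.        ]]
```

View pics/w1.png

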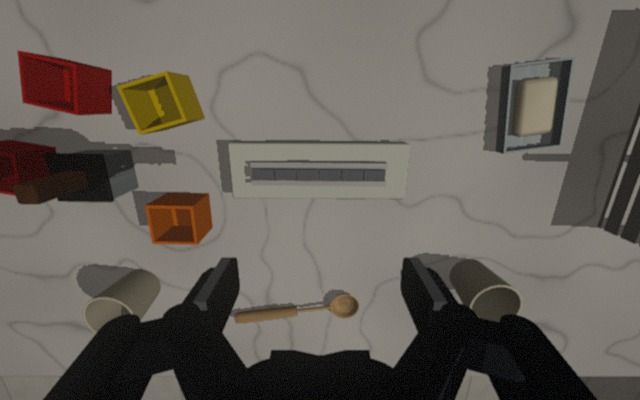

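>>> {"fn": "step_arm", "kwargs": {"deltas": [[[0,-2,0],[0,0,0]],[[0,-4,0],[0,0,0]],[[0,-6,0],[0,0,0]],[[0,-8,0],[0,0,0]],[[0,-9,0],[0,0,0]]]}}

```text
clock: 2.65
ee_pos: [0.5265, -0.251, 0.2793]
tcp_rot: [0.0, 0.0, 1.0, -0.001]
contact_force: [0.7, 0.4, -0.2]
finger_gap: 0.0855
grasp_force: 0.0
```

>>> {"fn": "step_arm", "kwargs": {"deltas": [[[0,-0.5,0],[0,0,0]],[[0,-0.5,0],[0,0,0]],[[0,-0.5,0],[0,0,0]],[[0,-0.5,0],[0,0,0]],[[0,-0.5,0],[0,0,0]]]}}

```text
clock: 3.28
ee_pos: [0.5265, -0.2627, 0.2794]
tcp_rot: [0.0, -0.001, 1.0, 0.0]
contact_force: [-0.2, -1.0, 0.9]
finger_gap: 0.0853
grasp_force: 0.0
```

```bash
python3 - <<'E'
from h import *
d=snap('wrist','w2'); print(d['origin'],d['rotation'])
E
```

```text
[ 0.44367064 -0.26290074  0.42308018] [ 0.69697607 -0.11571746 -0.11678655  0.69799336]
```

View pics/w2.png

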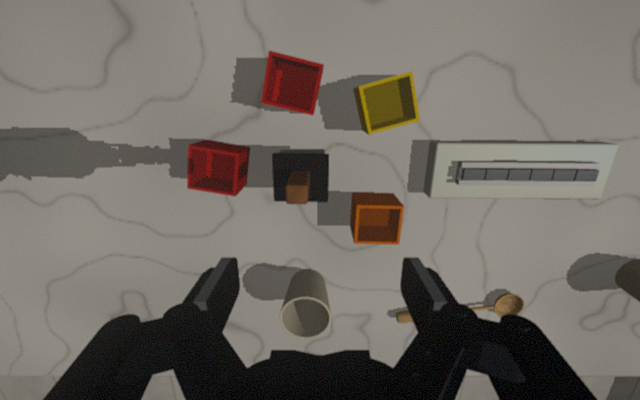

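In w1 the ledge spans (230,142)–(408,198), with the links from (250,174) to (386,175). In w2 the guard plate spans (273,153)–(328,201), the handle top is near (297,190) and the ledge is at right. Next I'll measure the edges numerically.

```bash
python3 - <<'E'
from h import *
def hsv(d): return cv2.cvtColor(d['image'],cv2.COLOR_RGB2HSV)
w1,w2=load('w1'),load('w2')
g1=cv2.cvtColor(w1['image'],cv2.COLOR_RGB2GRAY); g2=cv2.cvtColor(w2['image'],cv2.COLOR_RGB2GRAY)
for u in (270,320,370): print(u,g1[136:204,u].tolist())
print(g1[175,222:262].tolist(), g1[175,375:415].tolist())
print('plate row165',g2[165,262:340].tolist()); print('plate row158',g2[158,262:340].tolist())
for u in (278,320): print(u,g2[145:210,u].tolist())
h=hsv(w2)[145:212,268:335]; s=((h[...,1]>110)&(h[...,2]>40)).astype(np.uint8); ys,xs=np.nonzero(s); print('wood',xs.min()+268,xs.max()+268,ys.min()+145,ys.max()+145)
cv2.imwrite('pics/c1.png',np.vstack([cv2.resize(cv2.cvtColor(w2['image'][140:210,265:365],cv2.COLOR_RGB2BGR),(420,294),interpolation=cv2.INTER_CUBIC),cv2.resize(cv2.cvtColor(w1['image'][135:205,225:325],cv2.COLOR_RGB2BGR),(420,294),interpolation=cv2.INTER_CUBIC)]))
E
```

```text
270 [133, 133, 132, 119, 85, 67, 74, 104, 129, 138, 141, 140, 138, 136, 138, 138, 137, 138, 141, 141, 133, 138, 139, 139, 118, 83, 99, 120, 122, 123, 124, 108, 71, 62, 69, 75, 70, 74, 72, 74, 74, 75, 72, 72, 95, 119, 124, 122, 124, 129, 138, 139, 140, 138, 135, 140, 138, 136, 135, 141, 136, 134, 126, 130, 134, 134, 132, 132]
320 [129, 131, 131, 127, 109, 77, 64, 99, 126, 136, 139, 138, 139, 139, 140, 138, 138, 140, 139, 138, 137, 137, 141, 139, 119, 77, 86, 113, 126, 124, 125, 114, 91, 64, 68, 73, 71, 72, 72, 74, 76, 71, 73, 78, 93, 112, 123, 124, 124, 128, 135, 137, 140, 137, 138, 138, 137, 138, 137, 139, 137, 133, 129, 131, 132, 134, 133, 134]
370 [130, 128, 131, 126, 109, 79, 66, 93, 118, 134, 138, 140, 137, 137, 139, 138, 137, 138, 138, 138, 138, 139, 139, 139, 127, 97, 72, 103, 124, 131, 128, 126, 109, 73, 64, 74, 74, 73, 74, 74, 75, 74, 72, 73, 83, 102, 126, 127, 126, 128, 131, 140, 135, 139, 139, 139, 138, 138, 137, 137, 133, 135, 122, 127, 130, 132, 131, 133]
[84, 84, 85, 80, 84, 82, 85, 78, 80, 113, 133, 140, 137, 137, 137, 138, 136, 137, 138, 137, 140, 139, 135, 110, 89, 88
[... 787 characters left out ...]
 31, 33, 38, 35, 33, 29, 30, 35, 32, 27, 32, 38, 29, 29, 36, 30, 25, 26, 28, 70, 127, 139, 135, 135, 135, 134, 135, 134, 135, 135, 134]
278 [119, 89, 81, 83, 83, 85, 83, 65, 49, 25, 31, 29, 35, 25, 35, 32, 30, 33, 26, 30, 33, 30, 40, 22, 28, 33, 23, 26, 27, 25, 23, 24, 22, 31, 24, 25, 25, 22, 25, 33, 28, 31, 30, 34, 32, 33, 28, 27, 34, 31, 30, 30, 32, 28, 29, 50, 100, 132, 136, 135, 136, 134, 137, 138, 136]
320 [136, 136, 136, 119, 79, 53, 56, 55, 48, 32, 29, 31, 28, 38, 31, 31, 35, 27, 39, 31, 29, 31, 27, 30, 32, 31, 33, 27, 25, 30, 28, 32, 29, 23, 34, 23, 31, 32, 32, 32, 24, 32, 33, 29, 33, 29, 32, 31, 35, 32, 34, 35, 36, 35, 24, 26, 43, 66, 86, 82, 87, 82, 81, 82, 87]
wood 285 310 171 202
```

View pics/c1.png

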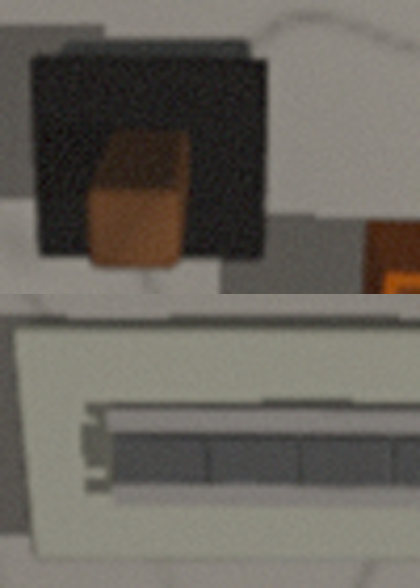

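```bash
python3 - <<'E'
from h import *
w1,w2,t=load('w1'),load('w2'),load('top0')
P=[px2w(w2,u,v,.066)[:2] for u,v in [(272.9,153.8),(328.3,154.3),(327.9,201.2),(274.5,201)]]
print('plate',np.round(P,4),np.mean(P,0)); print('handle top',px2w(w2,297.9,194.3,.136), 'top cam',px2w(t,424.4,229.2,.136),px2w(t,245+576/3.3,185+148/3.3,.066))
L=[px2w(w1,u,v,.03)[:2] for u,v in [(228.6,143),(233.3,198),(231,175),(407.3,175)]]
print('ledge',np.round(L,4))
for z in (.043,.052,.061):
  for u,a,b in [(270,167.3,180),(320,167.8,180.2),(370,168.5,180.7)]: print(z,u,px2w(w1,u,a,z)[:2],px2w(w1,u,b,z)[:2])
# ledge edges from profiles
for u,a,b in [(270,142.5,197.5),(320,143,197.5),(370,143.2,197.5)]: print(u,px2w(w1,u,a,.03)[:2],px2w(w1,u,b,.03)[:2])
for y in ((21,31),(33,108),(36,263-0),(20,330)): pass
ends=[(247,175),(385,175)]
for e in ends: print([px2w(w1,*e,z)[1] for z in (.043,.061)])
# top cam ledge corners
for u,v in [(22,90),(330,95),(332,194),(22,189)]: print('top',px2w(t,245+u/3.3,185+v/3.3,.03)[:2])
E
```

```text
plate [[ 0.5035 -0.321 ]
 [ 0.504  -0.2515]
 [ 0.5662 -0.2513]
 [ 0.566  -0.3221]] [ 0.53489561 -0.28646769]
handle top [ 0.53448695 -0.2853778   0.136     ] top cam [ 0.53325673 -0.28499534  0.136     ] [ 0.533194 -0.290555  0.066   ]
ledge [[ 0.4942 -0.1009]
 [ 0.5731 -0.1021]
 [ 0.5389 -0.1021]
 [ 0.5387  0.147 ]]
0.043 270 [ 0.52499382 -0.04413671] [ 0.54271461 -0.04511305]
0.043 320 [0.52561629 0.02354369] [0.542937   0.02357349]
0.043 370 [0.52651568 0.09136026] [0.54358522 0.09236016]
0.052 270 [ 0.52305847 -0.04256213] [ 0.54035942 -0.04351534]
0.052 320 [0.52366619 0.02351477] [0.54057653 0.02354386]
0.052 370 [0.52454428 0.08972462] [0.5412094  0.09070083]
0.061 270 [ 0.52112312 -0.04098755] [ 0.53800422 -0.04191763]
0.061 320 [0.52171609 0.02348585] [0.53821607 0.02351424]
0.061 370 [0.52257287 0.08808898] [0.53883358 0.0890415 ]
270 [ 0.49350663 -0.04452225] [ 0.5722827 -0.0488625]
320 [0.49410295 0.0235264 ] [0.57222667 0.0236608 ]
370 [0.49429617 0.09166868] [0.5721706  0.09623042]
[np.float64(-0.07612257502072074), np.float64(-0.07145779294855492)]
[np.float64(0.11239630804773633), np.float64(0.10812825468180022)]
top [0.57053119 0.14150808]
top [ 0.57185634 -0.10410663]
top [ 0.49349778 -0.10697347]
top [0.49190825 0.1387291 ]
```

Ledge centre is about (0.5325, 0.0215) and the caddy/roller about (0.534, -0.286), both with yaw near 0. Now I'll align over the handle.

>>> {"fn": "step_arm", "kwargs": {"deltas": [[[-0.25,-0.75,0.5],[0,0,0]],[[-0.25,-0.75,2],[0,0,0]],[[-0.25,-0.75,3.2],[0,0,0]],[[-0.25,-0.75,3.2],[0,0,0]],[[-0.25,-0.75,3.2],[0,0,0]]]}}

```text
clock: 3.95
ee_pos: [0.5346, -0.2867, 0.1845]
tcp_rot: [0.001, -0.0, 1.0, -0.0]
contact_force: [-0.3, -0.3, 0.7]
finger_gap: 0.0853
grasp_force: 0.0
```

```bash
python3 - <<'E'
from h import *
s=get_state(); print(s['ee_pos'],s['dq'].round(4),rel([.534,-.2855,.081],R.from_quat([0,1,0,0])))
E
```

```text
[ 0.53462133 -0.28674214  0.18451341] [-0.0011 -0.0175  0.0046 -0.0126  0.0004 -0.0042  0.0008] [array([0.027, 0.044, 3.45 ]), array([-0.01 ,  0.02 ,  0.004])]
```

>>> {"fn": "step_arm", "kwargs": {"deltas": [[[0,0.04,1],[0,0,0]],[[0,0.04,2],[0,0,0]],[[0,0.04,2.8],[0,0,0]],[[0,0.04,3.4],[0,0,0]],[[0,0.04,3.4],[0,0,0]]]}}

```text
clock: 4.58
ee_pos: [0.5339, -0.2851, 0.0813]
tcp_rot: [-0.0, -0.0, 1.0, 0.0]
contact_force: [-0.2, 0.6, -0.2]
finger_gap: 0.0854
grasp_force: 0.0
```

>>> {"fn": "step_arm", "kwargs": {"deltas": [[[0,0,0],[0,0,0]],[[0,0,0],[0,0,0]],[[0,0,0],[0,0,0]],[[0,0,0],[0,0,0]],[[0,0,0],[0,0,0]]], "jaw": 0}}

```text
clock: 5.2
ee_pos: [0.5344, -0.2858, 0.0821]
tcp_rot: [0.001, -0.0, 1.0, -0.0]
contact_force: [-0.6, -0.5, 6.5]
finger_gap: 0.0234
grasp_force: 59.6
```

>>> {"fn": "step_arm", "kwargs": {"deltas": [[[0,0,0],[0,0,0]],[[0,0,0],[0,0,0]],[[0,0,0],[0,0,0]],[[0,0,0],[0,0,0]],[[0,0,0],[0,0,0]]]}}

```text
clock: 5.82
ee_pos: [0.5343, -0.2858, 0.0821]
tcp_rot: [0.001, 0.0, 1.0, -0.0]
contact_force: [0.1, -0.4, 6.0]
finger_gap: 0.0235
grasp_force: 59.6
```

>>> {"fn": "step_arm", "kwargs": {"deltas": [[[0,0,-0.5],[0,0,0]],[[0,0,-1.5],[0,0,0]],[[0,0,-2.5],[0,0,0]],[[0,0,-3.5],[0,0,0]],[[0,0,-3.5],[0,0,0]]]}}

```text
clock: 6.45
ee_pos: [0.5349, -0.2856, 0.1886]
tcp_rot: [0.002, -0.0, 1.0, -0.001]
contact_force: [0.4, 0.2, -3.5]
finger_gap: 0.0235
grasp_force: 59.3
```

```bash
python3 - <<'E'
from h import *
s=get_state(); print(s['ee_pos'],s['contact_force'],s['torque'],rel([.5325,-.06,.185],R.from_quat([0,1,0,0])))
snap('wrist','w3')
E
```

```text
[ 0.53493728 -0.28560218  0.18859633] [ 0.36114482  0.24999246 -3.48077066] [-0.03956653 -0.0140146   0.01155904] [array([0.078, 7.52 , 0.106]), array([-0.02 ,  0.049,  0.005])]
```

View pics/w3.png

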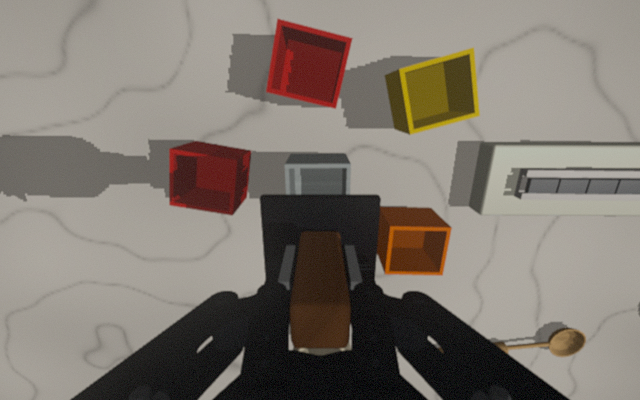

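The roller is held upright and the now empty grey caddy rim is visible at (286–350,155). Next I go over the near end of the strip.

>>> {"fn": "step_arm", "kwargs": {"deltas": [[[0.07,1.8,0],[0,0,0]],[[0.07,3.6,0],[0,0,0]],[[0.07,5.4,0],[0,0,0]],[[0.07,7,0],[0,0,0]],[[0.07,7.7,0],[0,0,0]]]}}

```text
clock: 7.12
ee_pos: [0.5298, -0.0498, 0.1844]
tcp_rot: [-0.002, -0.003, 1.0, 0.001]
contact_force: [0.2, -0.4, -2.1]
finger_gap: 0.0235
grasp_force: 59.9
```

>>> {"fn": "step_arm", "kwargs": {"deltas": [[[0,0,0.5],[0,0,0]],[[0,0,1],[0,0,0]],[[0,0,1.4],[0,0,0]],[[0,0,1.4],[0,0,0]],[[0,0,1.4],[0,0,0]]]}}

```text
clock: 7.75
ee_pos: [0.5318, -0.0549, 0.1443]
tcp_rot: [0.0, 0.001, 1.0, -0.0]
contact_force: [0.3, 0.6, -2.7]
finger_gap: 0.0233
grasp_force: 59.8
```

```bash
python3 - <<'E'
from h import *
s=get_state(); print(s['ee_pos'],s['contact_force'],s['torque'],rel([.5325,-.054,.14],R.from_quat([0,1,0,0])))
w=load('w3'); print(px2w(w,286,155,.06),px2w(w,350,155,.06))
E
```

```text
[ 0.53176549 -0.05492103  0.14428011] [ 0.26261266  0.55046772 -2.69991019] [ 0.00282817 -0.01050314 -0.02087205] [array([-0.024,  0.031,  0.143]), array([-0.003,  0.002, -0.012])]
[ 0.4993244  -0.31781651  0.06      ] [ 0.49930936 -0.25659652  0.06      ]
```

>>> {"fn": "step_arm", "kwargs": {"deltas": [[[0,0,0.05],[0,0,0]],[[0,0,0.1],[0,0,0]],[[0,0,0.15],[0,0,0]],[[0,0,0.15],[0,0,0]],[[0,0,0.15],[0,0,0]]]}}

```text
clock: 8.38
ee_pos: [0.5316, -0.0541, 0.1398]
tcp_rot: [0.0, -0.0, 1.0, -0.0]
contact_force: [0.4, 0.4, -2.3]
finger_gap: 0.0231
grasp_force: 59.8
```

>>> {"fn": "step_arm", "kwargs": {"deltas": [[[0,0,0.03],[0,0,0]],[[0,0,0.06],[0,0,0]],[[0,0,0.1],[0,0,0]],[[0,0,0.13],[0,0,0]],[[0,0,0.13],[0,0,0]]]}}

```text
clock: 9.0
ee_pos: [0.5315, -0.0541, 0.1358]
tcp_rot: [-0.0, -0.0, 1.0, 0.0]
contact_force: [0.4, -0.3, -1.7]
finger_gap: 0.0236
grasp_force: 59.8
```

>>> {"fn": "step_arm", "kwargs": {"deltas": [[[0,0,0.03],[0,0,0]],[[0,0,0.06],[0,0,0]],[[0,0,0.1],[0,0,0]],[[0,0,0.13],[0,0,0]],[[0,0,0.13],[0,0,0]]]}}

```text
clock: 9.62
ee_pos: [0.5315, -0.0541, 0.1319]
tcp_rot: [-0.0, -0.0, 1.0, 0.0]
contact_force: [0.2, -0.7, -3.0]
finger_gap: 0.0232
grasp_force: 59.8
```

>>> {"fn": "step_arm", "kwargs": {"deltas": [[[0,0,0.03],[0,0,0]],[[0,0,0.06],[0,0,0]],[[0,0,0.1],[0,0,0]],[[0,0,0.13],[0,0,0]],[[0,0,0.13],[0,0,0]]]}}

```text
clock: 10.25
ee_pos: [0.5315, -0.0541, 0.128]
tcp_rot: [-0.0, -0.0, 1.0, -0.0]
contact_force: [0.1, 0.8, -3.2]
finger_gap: 0.0232
grasp_force: 59.8
```

>>> {"fn": "step_arm", "kwargs": {"deltas": [[[0,0,0.03],[0,0,0]],[[0,0,0.06],[0,0,0]],[[0,0,0.1],[0,0,0]],[[0,0,0.13],[0,0,0]],[[0,0,0.13],[0,0,0]]]}}

```text
clock: 10.88
ee_pos: [0.5315, -0.0541, 0.1241]
tcp_rot: [-0.0, -0.0, 1.0, -0.0]
contact_force: [-0.5, 0.0, -2.9]
finger_gap: 0.0235
grasp_force: 59.8
```

>>> {"fn": "step_arm", "kwargs": {"deltas": [[[0,0,0.03],[0,0,0]],[[0,0,0.06],[0,0,0]],[[0,0,0.1],[0,0,0]],[[0,0,0.13],[0,0,0]],[[0,0,0.13],[0,0,0]]]}}

```text
clock: 11.5
ee_pos: [0.5316, -0.0541, 0.1205]
tcp_rot: [0.0, -0.0, 1.0, 0.0]
contact_force: [-1.0, -0.2, -0.1]
finger_gap: 0.0229
grasp_force: 60.5
```

>>> {"fn": "step_arm", "kwargs": {"deltas": [[[0,0,0.03],[0,0,0]],[[0,0,0.05],[0,0,0]],[[0,0,0.07],[0,0,0]],[[0,0,0.07],[0,0,0]],[[0,0,0.07],[0,0,0]]]}}

```text
clock: 12.12
ee_pos: [0.5317, -0.0543, 0.1191]
tcp_rot: [0.0, -0.0, 1.0, 0.0]
contact_force: [-2.9, 0.5, 7.5]
finger_gap: 0.023
grasp_force: 61.0
```

>>> {"fn": "step_arm", "kwargs": {"deltas": [[[0,0,0.02],[0,0,0]],[[0,0,0.04],[0,0,0]],[[0,0,0.05],[0,0,0]],[[0,0,0.05],[0,0,0]],[[0,0,0.05],[0,0,0]]]}}

```text
clock: 12.75
ee_pos: [0.5318, -0.0543, 0.1176]
tcp_rot: [0.0, -0.0, 1.0, 0.0]
contact_force: [-1.4, -0.4, 6.8]
finger_gap: 0.0236
grasp_force: 61.0
```

>>> {"fn": "step_arm", "kwargs": {"deltas": [[[0,0,0.02],[0,0,0]],[[0,0,0.04],[0,0,0]],[[0,0,0.04],[0,0,0]],[[0,0,0.04],[0,0,0]],[[0,0,0.04],[0,0,0]]]}}

```text
clock: 13.38
ee_pos: [0.5318, -0.0543, 0.1164]
tcp_rot: [0.0, -0.0, 1.0, 0.0]
contact_force: [-2.0, -0.2, 7.3]
finger_gap: 0.0236
grasp_force: 61.0
```

>>> {"fn": "step_arm", "kwargs": {"deltas": [[[0,0,0.02],[0,0,0]],[[0,0,0.03],[0,0,0]],[[0,0,0.03],[0,0,0]],[[0,0,0.03],[0,0,0]],[[0,0,0.03],[0,0,0]]]}}

```text
clock: 14.0
ee_pos: [0.5318, -0.0544, 0.1161]
tcp_rot: [0.0, 0.0, 1.0, 0.0]
contact_force: [-3.4, -0.1, 12.0]
finger_gap: 0.023
grasp_force: 61.7
```

>>> {"fn": "step_arm", "kwargs": {"deltas": [[[0,0.1,0],[0,0,0]],[[0,0.2,0],[0,0,0]],[[0,0.3,0],[0,0,0]],[[0,0.4,0],[0,0,0]],[[0,0.4,0],[0,0,0]]]}}

```text
clock: 14.62
ee_pos: [0.5319, -0.0453, 0.1163]
tcp_rot: [0.001, 0.001, 1.0, -0.002]
contact_force: [-3.1, -4.2, 12.3]
finger_gap: 0.0236
grasp_force: 62.0
```

>>> {"fn": "step_arm", "kwargs": {"deltas": [[[0,0.12,0],[0,0,0]],[[0,0.24,0],[0,0,0]],[[0,0.36,0],[0,0,0]],[[0,0.48,-0.005],[0,0,0]],[[0,0.55,-0.005],[0,0,0]]]}}

```text
clock: 15.25
ee_pos: [0.532, -0.0262, 0.1166]
tcp_rot: [0.0, 0.0, 1.0, -0.0]
contact_force: [-3.3, -0.8, 13.4]
finger_gap: 0.0232
grasp_force: 62.1
```

>>> {"fn": "step_arm", "kwargs": {"deltas": [[[0,0.13,-0.003],[0,0,0]],[[0,0.26,-0.006],[0,0,0]],[[0,0.39,-0.01],[0,0,0]],[[0,0.52,-0.013],[0,0,0]],[[0,0.65,-0.016],[0,0,0]]]}}

```text
clock: 15.88
ee_pos: [0.5321, -0.0081, 0.1169]
tcp_rot: [0.001, 0.001, 1.0, -0.001]
contact_force: [-3.2, -1.0, 13.1]
finger_gap: 0.0233
grasp_force: 62.0
```

>>> {"fn": "step_arm", "kwargs": {"deltas": [[[0,0.13,-0.003],[0,0,0]],[[0,0.26,-0.006],[0,0,0]],[[0,0.39,-0.009],[0,0,0]],[[0,0.52,-0.012],[0,0,0]],[[0,0.65,-0.015],[0,0,0]]]}}

```text
clock: 16.5
ee_pos: [0.532, 0.0099, 0.1173]
tcp_rot: [0.001, 0.001, 1.0, -0.002]
contact_force: [-2.3, -8.1, 12.2]
finger_gap: 0.0233
grasp_force: 61.7
```

>>> {"fn": "step_arm", "kwargs": {"deltas": [[[0,0.13,-0.003],[0,0,0]],[[0,0.26,-0.006],[0,0,0]],[[0,0.39,-0.009],[0,0,0]],[[0,0.52,-0.012],[0,0,0]],[[0,0.65,-0.014],[0,0,0]]]}}

```text
clock: 17.12
ee_pos: [0.5321, 0.0325, 0.1177]
tcp_rot: [0.001, 0.0, 1.0, 0.0]
contact_force: [-2.4, -0.8, 11.0]
finger_gap: 0.0232
grasp_force: 61.8
```

>>> {"fn": "step_arm", "kwargs": {"deltas": [[[0,0.13,0],[0,0,0]],[[0,0.26,0],[0,0,0]],[[0,0.39,0],[0,0,0]],[[0,0.52,-0.004],[0,0,0]],[[0,0.65,-0.007],[0,0,0]]]}}

```text
clock: 17.75
ee_pos: [0.5322, 0.0501, 0.118]
tcp_rot: [0.001, 0.001, 1.0, -0.001]
contact_force: [-2.4, -1.9, 12.1]
finger_gap: 0.0231
grasp_force: 61.9
```

>>> {"fn": "step_arm", "kwargs": {"deltas": [[[0,0.13,-0.002],[0,0,0]],[[0,0.26,-0.004],[0,0,0]],[[0,0.39,-0.006],[0,0,0]],[[0,0.52,-0.008],[0,0,0]],[[0,0.65,-0.011],[0,0,0]]]}}

```text
clock: 18.38
ee_pos: [0.5322, 0.0694, 0.1183]
tcp_rot: [0.001, 0.0, 1.0, -0.001]
contact_force: [-1.7, -8.4, 12.6]
finger_gap: 0.0232
grasp_force: 61.8
```

>>> {"fn": "step_arm", "kwargs": {"deltas": [[[0,0.13,-0.002],[0,0,0]],[[0,0.26,-0.004],[0,0,0]],[[0,0.39,-0.006],[0,0,0]],[[0,0.52,-0.008],[0,0,0]],[[0,0.65,-0.011],[0,0,0]]]}}

```text
clock: 19.0
ee_pos: [0.5323, 0.0912, 0.1187]
tcp_rot: [0.001, 0.0, 1.0, 0.0]
contact_force: [-2.1, -0.9, 12.8]
finger_gap: 0.023
grasp_force: 61.9
```

>>> {"fn": "step_arm", "kwargs": {"deltas": [[[0,0.1,-0.001],[0,0,0]],[[0,0.2,-0.003],[0,0,0]],[[0,0.3,-0.005],[0,0,0]],[[0,0.36,-0.006],[0,0,0]],[[0,0.36,0.004],[0,0,0]]]}}

```text
clock: 19.62
ee_pos: [0.5324, 0.1025, 0.1188]
tcp_rot: [0.001, -0.0, 1.0, 0.001]
contact_force: [-2.1, -0.4, 14.6]
finger_gap: 0.0236
grasp_force: 62.2
```

>>> {"fn": "step_arm", "kwargs": {"deltas": [[[0,-0.2,0.003],[0,0,0]],[[0,-0.4,0.007],[0,0,0]],[[0,-0.6,0.01],[0,0,0]],[[0,-0.8,0.014],[0,0,0]],[[0,-1,0.018],[0,0,0]]]}}

```text
clock: 20.25
ee_pos: [0.5324, 0.0725, 0.1183]
tcp_rot: [0.001, -0.0, 1.0, 0.001]
contact_force: [-2.7, 1.0, 14.6]
finger_gap: 0.0234
grasp_force: 62.2
```

>>> {"fn": "step_arm", "kwargs": {"deltas": [[[0,-0.25,0.005],[0,0,0]],[[0,-0.5,0.009],[0,0,0]],[[0,-0.75,0.013],[0,0,0]],[[0,-1,0.017],[0,0,0]],[[0,-1.25,0.022],[0,0,0]]]}}

```text
clock: 20.88
ee_pos: [0.5324, 0.0348, 0.1177]
tcp_rot: [0.001, -0.0, 1.0, 0.001]
contact_force: [-3.6, 1.7, 15.2]
finger_gap: 0.0236
grasp_force: 62.2
```

>>> {"fn": "step_arm", "kwargs": {"deltas": [[[0,-0.25,0.004],[0,0,0]],[[0,-0.5,0.008],[0,0,0]],[[0,-0.75,0.012],[0,0,0]],[[0,-1,0.017],[0,0,0]],[[0,-1.25,0.021],[0,0,0]]]}}

```text
clock: 21.5
ee_pos: [0.5324, -0.0029, 0.117]
tcp_rot: [0.001, -0.0, 1.0, 0.0]
contact_force: [-3.6, 0.8, 13.6]
finger_gap: 0.0232
grasp_force: 62.2
```

>>> {"fn": "step_arm", "kwargs": {"deltas": [[[0,-0.25,0.004],[0,0,0]],[[0,-0.5,0.008],[0,0,0]],[[0,-0.75,0.012],[0,0,0]],[[0,-1,0.017],[0,0,0]],[[0,-1.25,0.021],[0,0,0]]]}}

```text
clock: 22.12
ee_pos: [0.5324, -0.0406, 0.1163]
tcp_rot: [0.001, -0.0, 1.0, 0.0]
contact_force: [-1.4, -0.1, 13.4]
finger_gap: 0.0233
grasp_force: 62.1
```

>>> {"fn": "step_arm", "kwargs": {"deltas": [[[0,0,-0.3],[0,0,0]],[[0,0,-1],[0,0,0]],[[0,0,-2],[0,0,0]],[[0,0,-2.5],[0,0,0]],[[0,0,-2.5],[0,0,0]]]}}

```text
clock: 22.75
ee_pos: [0.5323, -0.0401, 0.1902]
tcp_rot: [0.001, -0.0, 1.0, 0.0]
contact_force: [0.0, 0.3, -2.7]
finger_gap: 0.0233
grasp_force: 59.9
```

```bash
python3 - <<'E'
from h import *
s=get_state(); print(s['ee_pos'],s['contact_force'],rel([.5343,-.2858,.188],R.from_quat([0,1,0,0])))
d=snap('wrist','w4'); a=load('w3')
x,y=d['image'],a['image']
cv2.imwrite('pics/c2.png',cv2.cvtColor(np.hstack([y[130:400,200:440],x[130:400,200:440],x[130:400,300:600] if 0 else x[100:370,400:640]]),cv2.COLOR_RGB2BGR))
E
```

```text
[ 0.53225091 -0.04008166  0.19015293] [ 0.026839    0.28397646 -2.65682994] [array([-0.062, -8.191,  0.071]), array([0.001, 0.027, 0.009])]
```

View pics/c2.png

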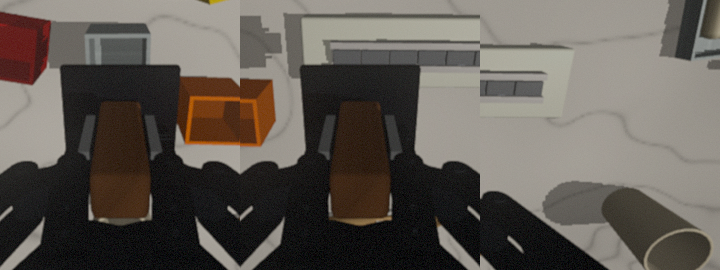

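The roller sits in the grip exactly as before and the links look flush. Back over the caddy.

>>> {"fn": "step_arm", "kwargs": {"deltas": [[[-0.06,-1.8,0],[0,0,0]],[[-0.06,-3.6,0],[0,0,0]],[[-0.06,-5.4,0],[0,0,0]],[[-0.06,-7.2,0],[0,0,0]],[[-0.06,-8.2,0],[0,0,0]]]}}

```text
clock: 23.42
ee_pos: [0.5317, -0.29, 0.1878]
tcp_rot: [-0.001, 0.002, 1.0, -0.0]
contact_force: [0.4, 0.7, -2.6]
finger_gap: 0.0235
grasp_force: 60.1
```

>>> {"fn": "step_arm", "kwargs": {"deltas": [[[0,0,0],[0,0,0]],[[0,0,0],[0,0,0]],[[0,0,0],[0,0,0]],[[0,0,0.3],[0,0,0]],[[0,0,0.3],[0,0,0]]]}}

```text
clock: 24.05
ee_pos: [0.5329, -0.2851, 0.1794]
tcp_rot: [-0.001, -0.001, 1.0, 0.001]
contact_force: [-1.2, 0.7, -2.4]
finger_gap: 0.0232
grasp_force: 60.1
```

```bash
python3 - <<'E'
from h import *
s=get_state(); print(s['ee_pos'],s['contact_force'],rel([.5341,-.286,.0825],R.from_quat([0,1,0,0])))
E
```

```text
[ 0.5328806  -0.28512976  0.1794025 ] [-1.15495412  0.69688124 -2.41109234] [array([-0.047, -0.033,  3.23 ]), array([ 0.013, -0.022,  0.017])]
```

Go down most of the way, slowly at the end, checking the force.

>>> {"fn": "step_arm", "kwargs": {"deltas": [[[-0.04,-0.03,0.5],[0,0,0]],[[-0.04,-0.03,1.2],[0,0,0]],[[-0.04,-0.03,1.9],[0,0,0]],[[-0.04,-0.03,2.5],[0,0,0]],[[-0.04,-0.03,2.9],[0,0,0]]]}}

```text
clock: 24.68
ee_pos: [0.5343, -0.2871, 0.092]
tcp_rot: [-0.001, -0.0, 1.0, 0.0]
contact_force: [0.3, -0.3, -2.5]
finger_gap: 0.0233
grasp_force: 60.2
```

>>> {"fn": "step_arm", "kwargs": {"deltas": [[[0,0,0.05],[0,0,0]],[[0,0,0.1],[0,0,0]],[[0,0,0.2],[0,0,0]],[[0,0,0.25],[0,0,0]],[[0,0,0.25],[0,0,0]]]}}

```text
clock: 25.3
ee_pos: [0.5347, -0.2872, 0.086]
tcp_rot: [0.0, -0.0, 1.0, -0.0]
contact_force: [-0.4, 0.1, -2.4]
finger_gap: 0.0229
grasp_force: 60.2
```

>>> {"fn": "step_arm", "kwargs": {"deltas": [[[0,0.03,0.04],[0,0,0]],[[0,0.03,0.08],[0,0,0]],[[0,0.03,0.12],[0,0,0]],[[0,0.03,0.12],[0,0,0]],[[0,0.03,0.12],[0,0,0]]]}}

```text
clock: 25.92
ee_pos: [0.5346, -0.2863, 0.0823]
tcp_rot: [-0.0, -0.0, 1.0, 0.0]
contact_force: [0.4, 0.4, -2.2]
finger_gap: 0.0235
grasp_force: 60.3
```

>>> {"fn": "step_arm", "kwargs": {"deltas": [[[0,0,0.01],[0,0,0]],[[0,0,0.02],[0,0,0]],[[0,0,0.03],[0,0,0]],[[0,0,0.03],[0,0,0]],[[0,0,0.03],[0,0,0]]]}}

```text
clock: 26.55
ee_pos: [0.5346, -0.2864, 0.0821]
tcp_rot: [0.0, -0.0, 1.0, 0.0]
contact_force: [-1.8, 0.7, 5.8]
finger_gap: 0.023
grasp_force: 61.2
```

>>> {"fn": "step_arm", "kwargs": {"deltas": [[[0,0,0],[0,0,0]],[[0,0,0],[0,0,0]],[[0,0,0],[0,0,0]],[[0,0,0],[0,0,0]],[[0,0,0],[0,0,0]]], "jaw": 100}}

```text
clock: 27.18
ee_pos: [0.5346, -0.2864, 0.0813]
tcp_rot: [-0.0, -0.0, 1.0, 0.0]
contact_force: [-1.3, 0.5, 0.2]
finger_gap: 0.0857
grasp_force: 0.0
```

>>> {"fn": "step_arm", "kwargs": {"deltas": [[[0,0,0],[0,0,0]],[[0,0,-0.3],[0,0,0]],[[0,0,-1],[0,0,0]],[[0,0,-2],[0,0,0]],[[0,0,-3],[0,0,0]]]}}

```text
clock: 27.8
ee_pos: [0.5346, -0.2864, 0.1728]
tcp_rot: [0.0, -0.0, 1.0, -0.0]
contact_force: [-0.3, 0.3, 0.0]
finger_gap: 0.0855
grasp_force: 0.0
```

>>> {"fn": "step_arm", "kwargs": {"deltas": [[[0,0,-1],[0,0,0]],[[0,0,-2],[0,0,0]],[[0,0,-3],[0,0,0]],[[0,0,-3],[0,0,0]],[[0,0,-3],[0,0,0]]]}}

```text
clock: 28.42
ee_pos: [0.5341, -0.286, 0.261]
tcp_rot: [-0.0, -0.0, 1.0, 0.0]
contact_force: [-0.2, 0.5, 0.1]
finger_gap: 0.0854
grasp_force: 0.0
```

```bash
python3 - <<'E'
from h import *
d=snap('wrist','w5'); print(d['origin'],get_state()['finger_gap'])
E
```

```text
[ 0.45138293 -0.28604343  0.40481781] 0.08551699739302608
```

View pics/w5.png

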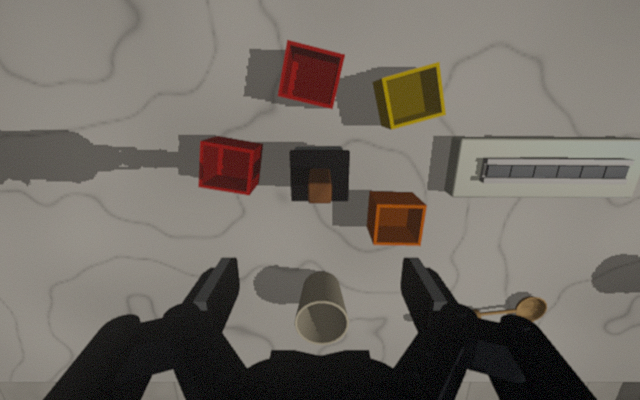

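The roller hangs upright in the caddy: the plate spans (290,149)–(349,201) with the handle at (319,187). The links are flush along (484–630,172) and the cup and spoon look undisturbed.

```bash
python3 -c "
from h import *
print(job_done())"
```

```text
the job is handed in; nothing more can be done
None
```

I rolled the strip until all six links looked and felt seated, with force readings never above about 18 N, then hung the roller back upright in its caddy, released it and handed the job in at about 28 s; no verdict was returned.

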